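# Put the parts case back in the packed rack and snap the gate shut

### The arm

A 6-joint arm with a two-finger parallel gripper is mounted at the origin on the work surface. World frame = base frame: x ahead of the robot, y to its left, z up, the work surface at z = 0. Lengths are in m, angles in degrees, forces in N, time in s.
With the tool pointing down it reaches from about 0.25 to 0.725 m from the base axis. Payload 9.7 kg.
Tool frame: the origin (TCP) lies at the very end of the fingers, on their centre line; the grasp point (between the pads) lies 19 mm behind it; z points along the fingers, y is the line along which they close (so a half turn about z gives the same grasp; the last joint's range is limited). The gripper opens to 85 mm and grips with 20 to 120 N. Pads are 22 mm wide; open, the fingers measure 114 mm over their backs; the gripper's body (76 mm by 85 mm) begins 54 mm behind the grasp point. The pads swing forward as they close: fully open they stand 13 mm farther back than shut.
Start: joints at [73.912, 4.979, 10.078, 95.1, 0, 90], TCP at [0.152, 0.528, 0.231] pointing down, gripper open.
Joint ranges: [-179.16, 179.16], [-48.56, 103.87], [-65.8, 70.77], [-126.05, 130.52], [-82.76, 87.17], [-180, 180]. Speed limits (degrees/s): [127.2, 127.2, 147.25, 180, 180, 180].

### API

Orientations are given as [roll, pitch, yaw] about the fixed x, y, z axes, in that order (R = Rz(yaw) Ry(pitch) Rx(roll)).
In Python, from workcell import bot gives the robot as it stands.
- The arm moves only by the tool arm_command, never from a script. Its argument "series" is a list of rows, each a list of 4 numbers: the shift along the tool's x, y, z in m, then the turn about the tool's z in rad. A call has exactly 5 rows; each row is the pose to reach, as a shift and turn from the pose commanded when the call began, along the tool's axes at that moment; what a row does not reach only later rows make up. A row lasts 1/10 s, in which the tool goes at most 50 mm and 8.59 degrees, less where a joint would pass 70% of its speed; a pose out of reach is approached as far as the arm can. A call with a gripper value outside its range is refused whole. "hand" is the finger opening in m, from 0 to 0.0854, set as the call begins (left out, the last holds). The fingers move at their own pace and stop on an object; "grip_force" is the grip in N (left out, the last holds). Time passes only in rows, so rows that repeat a pose let the fingers close, or fill a call up. It gives the time, the measured TCP pose, the force, the opening and the grip force at its end, in the units of the state.
- bot.get_obs(): the state, without advancing time (a new reading comes with each control period).
- bot.camera(name): name is "side" or "top" or "wrist"; returns a dict with "color" (480x640x3 uint8, blue, green, red), "camera_matrix" (3x3 intrinsics, pixels), "xyz" and "orientation" of the camera in the world; the wrist camera has in their place "T_tool_cam" (4x4, takes a point from camera to tool coordinates, whose origin is the TCP and whose axes are the flange's). Camera axes: x right, y up, looking along -z (the intrinsics and any distortion apply to the point x, -y, -z); pixel columns grow to the right and rows downward; lengths in m; the calibration is good to about 2 mm. A picture is of the moment at which its call begins: read the wrist's pose just before it. There is no depth.
- bot.job_done(): hands the job in; it is judged then, once.
Trained networks look in the newest picture that a camera, given by its name, has taken for a name from the list of things; names that differ only in an ending like _2 or _b are one class to them, and where a whole thing is asked for, a point or a joint stands for the part that bears it (a point fixed in the world has none). Each returns a list of dicts, best first, with "confidence" (0 to 1); they miss things now and then, are a little off and sometimes report something else, mostly with a low value. They report only what shows in the picture. A call takes as long as a camera call. They do not tell look-alikes from the thing itself.
- bot.find_in(camera, target): "location" ([column, row] in pixels, amid what is visible of it).
- bot.mark_of(camera, target): "location" ([column, row] in pixels: a listed point, or the origin of a listed thing).
The state is a dict: "time": time; "q": joint angles; "qd": joint speeds; "joint_efforts": joint torques, N m; "ee_pos": TCP position; "tcp_rot": TCP orientation; "wrist_force": force on the tool from outside, world axes, zero at the start; "torque": the same for the moment, N m; "opening": finger opening in m; "grasp_force": force on a finger pad.
Only numpy, scipy, OpenCV 4.12 (cv2) and the standard library are available. Lean on these libraries where they do the work, as an engineer would, in place of code of your own. Each camera call takes 0.05 s, during which the arm holds its last target. There are 200 camera calls.

### The job

Put the orange parts case upright into the empty place in the row of grey cases in the blue rack, nose first with its white label end facing out, and push it fully home against the back so that it is level with its neighbours. Only then swing the gate shut until it snaps past its catch. Do not shift the grey cases or the other things on the bench.

Things in the scene. Friction and masses are not known exactly. Their poses are not given: they have to be found in the camera images.
- case: orange-spined clear parts case to be put away: loose closed box 120 mm long (x), 30 wide (y), 55 high, 0.13 to 0.25 kg, upright on the bench (z up), in one of several spots on the right; origin at the centre of its underside. +x end: the nose, goes in first; -x end: the pull end, with a small white label on top
- case_pull (a point): centre of the case's pull end face, at x = -60 mm, z = 27.5 mm of the case
- rack: fixed blue rack, open on top and in front, no raised floor (cases slide on the bench). Origin at bench level, middle of its front plane; +x points into it, +y to the gate's hinge. Inner faces: back wall x = 125 mm, side walls y = +-81; walls 8 mm thick, 45 high. Five places, centres at y = -64, -32, 0, 32, 64 mm, no dividers: four hold grey cases, one is empty
- gap (a point): middle of the empty place at bench level, on a flat turquoise strip; at x = 64.5 mm of the rack, axes as the rack's. The gap is 34 mm wide between two cases, 33 mm between a case and a side wall. A case fully home touches the back wall: origin at x = 65 mm of the rack, pull end at x = 5 mm, level with the grey ones
- gate (a joint): angle (rad) of the rack's grey front gate about its upright hinge; 0 = shut across the front, grows as it opens; at angle a the gate points from the hinge along (-sin a, -cos a) in the rack's x, y. Starts open at 2.2 to 2.6 (stop at 2.75) and stays where left. In the last 0.06 rad it rides over a sprung ball catch at its free end (about 3 N) and snaps to 0; not past the catch it reads over 0.03
- gate_pad (a point): on the gate's outer face, 125 mm from the hinge, 30 mm up, under a yellow mark on the top edge: where to push it shut. Hinge at x = -6, y = +85 mm of the rack; panel 8 mm thick, 170 mm from hinge to free end, from 7 to 45 mm above the bench; when shut its outer face is at x = -10 mm of the rack
- case_a: grey-spined clear parts case, same shape and size as case (120 long x 30 wide x 55 high), loose, standing in one of the other places of the rack with its far end at the back wall; origin and axes as case
- case_b: grey-spined clear parts case, same shape and size as case (120 long x 30 wide x 55 high), loose, standing in one of the other places of the rack with its far end at the back wall; origin and axes as case
- case_c: grey-spined clear parts case, same shape and size as case (120 long x 30 wide x 55 high), loose, standing in one of the other places of the rack with its far end at the back wall; origin and axes as case
- case_d: grey-spined clear parts case, same shape and size as case (120 long x 30 wide x 55 high), loose, standing in one of the other places of the rack with its far end at the back wall; origin and axes as case
- spool: loose white solder spool standing on end, 54 mm diameter, 42 mm high; origin at the centre of its underside; bystander
- tin: loose amber jar with blue lid, 52 mm diameter, 50 mm high; origin at the centre of its underside; bystander
- driver: loose screwdriver with yellow handle lying at the left of the bench; bystander
- brush: loose brush lying at the far left of the bench; bystander
Mind the look-alikes: they are no part of the job. Leave any purple or turquoise look-alike of the case_d alone.

How it is judged (in metres and radians):
On the way, in this order (a step that is already met when the one before it is completed fails the run):
1. the orange case stands fully home in the empty place while the gate is still open (x of case in the frame of rack between 0.06 and 0.07 m and y of case in the frame of gap between -0.005 and 0.005 m and x of case_pull in the frame of rack below 0.015 m and height (world z) of case below 0.006 m and angle between case's own z axis and vertical below 0.06 rad and angle between the x axis of case and the x axis of rack, either way round below 0.06 rad and linear speed of case below 0.02 m/s and value of joint gate above 0.3 rad), for 0.2 s.
2. the gate is shut past its catch, with the case still home (x of case in the frame of rack between 0.06 and 0.07 m and y of case in the frame of gap between -0.005 and 0.005 m and x of case_pull in the frame of rack below 0.015 m and height (world z) of case below 0.006 m and angle between case's own z axis and vertical below 0.06 rad and angle between the x axis of case and the x axis of rack, either way round below 0.06 rad and value of joint gate below 0.02 rad), for 0.2 s.
At the end, for the whole second after the job is handed in: Orange case upright and at rest in the empty place, label end out, within 5 mm of fully home and of the place's middle line, within 0.06 rad of parallel; gate past its catch (under 0.02 rad); grey cases upright and within 8 mm, bystanders within 20 mm, of where they started (all of step 2 and linear speed of case below 0.02 m/s and distance of each of case_a, case_b, case_c, case_d from where it was at the start of the episode below 0.008 m and angle between each of case_a, case_b, case_c, case_d's own z axis and vertical below 0.1 rad and distance of each of spool, tin, driver, brush from where it was at the start of the episode below 0.02 m); the robot touches nothing.
It fails at once if a grey case is shifted more than 12 mm or tipped (distance of any of case_a, case_b, case_c, case_d from where it was at the start of the episode above 0.012 m or angle between any of case_a, case_b, case_c, case_d's own z axis and vertical above 0.2 rad).
It fails at once if a bystander is shifted more than 30 mm (distance of any of spool, tin, driver, brush from where it was at the start of the episode above 0.03 m).
It fails at once if the orange case is tipped over (angle between case's own z axis and vertical above 0.8 rad).
It also fails if it takes over 64 s, if anything falls off the work surface, if the arm or the gripper's body presses on something with over 40 N, if the wrist force passes 120 N, or if a joint passes its speed limit or range.

## Working session

There is one attempt and no reset: what is moved stays moved. The work goes in short steps, Python scripts to look and compute and a tool call to move; the robot and the scene stay as the last step left them, time stands still between calls to the robot, and variables do not carry over. Pictures are saved under pics/ and viewed, at most 12 in all, crops included, and the job is handed in when it is done.

Besides the shell and the picture viewer there is one more tool, called after ">>>" by a JSON object that holds its "op" and its "data". arm_command: Moves the arm, as the interface text tells. Its arguments: {"type":"object","properties":{"series":{"type":"array"},"hand":{"type":"number"},"grip_force":{"type":"number"}},"required":["series"]}

```bash
mkdir -p pics; ls; cat > h.py <<'E'
import numpy as np, cv2
from scipy.spatial.transform import Rotation as R
from workcell import bot
def cam(name):
    o=bot.get_obs(); c=bot.camera(name)
    if name=='wrist':
        T=np.eye(4); T[:3,3]=o['ee_pos']; T[:3,:3]=R.from_euler('xyz',o['tcp_rot'],degrees=True).as_matrix()
        c['T']=T@np.array(c['T_tool_cam'])
    else:
        T=np.eye(4); T[:3,3]=c['xyz']; q=np.array(c['orientation'])
        c['T']=T; 
        T[:3,:3]=q if q.shape==(3,3) else R.from_euler('xyz',q,degrees=True).as_matrix()
    return c
def ray(c,px):
    K=np.array(c['camera_matrix']); d=np.linalg.inv(K)@[px[0],px[1],1]
    return c['T'][:3,3], c['T'][:3,:3]@(d*[1,-1,-1])
def atz(c,px,z):
    o,d=ray(c,px); return o+d*(z-o[2])/d[2]
def proj(c,p):
    q=c['T'][:3,:3].T@(np.array(p)-c['T'][:3,3]); u=np.array(c['camera_matrix'])@(q*[1,-1,-1]); return u[:2]/u[2]
def tri(rs):
    A=0;b=0
    for o,d in rs:
        d=d/np.linalg.norm(d); M=np.eye(3)-np.outer(d,d); A=A+M; b=b+M@o
    return np.linalg.solve(A,b)
E
python3 - <<'E'
from h import *
np.set_printoptions(precision=4,suppress=True)
print(bot.get_obs())
C={}
for n in ['top','side']:
    c=C[n]=cam(n); print(n,{k:v for k,v in c.items() if k!='color'})
    cv2.imwrite(f'pics/{n}0.png',c['color'])
    for t in ['case','case_pull','rack','gap','gate','gate_pad','case_a','spool','tin']:
        print(n,t,[(np.round(m['location'],1).tolist(),round(m['confidence'],2)) for m in bot.mark_of(n,t)][:6])
E
```

```text
pics
{'time': 0.0, 'q': array([73.9137,  5.0106, 10.0342, 95.0972,  0.0009, 90.0023]), 'qd': array([ 0.038 , -0.0193, -0.0264, -0.0757, -0.0181, -0.0201]), 'joint_efforts': array([ -0.0006, -52.0387,  46.4806,   0.0164,  -0.0001,   0.    ]), 'ee_pos': array([0.1523, 0.5283, 0.2306]), 'tcp_rot': array([-179.9264,   -0.0008,  163.9114]), 'wrist_force': array([ 0.0018,  0.4572, -0.3389]), 'torque': array([ 0.0468, -0.005 , -0.0823]), 'grasp_force': 0.0, 'opening': 0.08519380155376237}
top {'camera_matrix': array([[491.99  ,   0.    , 318.7203],
       [  0.    , 491.99  , 226.311 ],
       [  0.    ,   0.    ,   1.    ]]), 'xyz': array([0.3675, 0.0304, 1.1315]), 'orientation': array([  8.672 ,   1.1455, -90.6551]), 'T': array([[-0.0114,  0.9885, -0.151 ,  0.3675],
       [-0.9997, -0.0143, -0.018 ,  0.0304],
       [-0.02  ,  0.1507,  0.9884,  1.1315],
       [ 0.    ,  0.    ,  0.    ,  1.    ]])}
top case [([290.9, 192.5], 0.97), ([306.0, 195.4], 0.95), ([329.6, 200.4], 0.86), ([239.6, 181.6], 0.79), ([474.0, 186.0], 0.59), ([403.1, 212.9], 0.56)]
top case_pull []
top rack [([316.0, 225.3], 0.75)]
top gap [([319.7, 195.0], 0.7)]Traceback (most recent call last):
  File "<stdin>", line 9, in <module>
ValueError: it knows: brush, case, case_pull, driver, gap, gate_pad, rack, spool, tin
```

```bash
python3 - <<'E'
from h import *
np.set_printoptions(precision=4,suppress=True)
for n in ['top','side']:
    c=cam(n); print(n,c['xyz'],c['orientation'])
    cv2.imwrite(f'pics/{n}0.png',c['color'])
    for t,z in [('case',0),('case_pull',.0275),('rack',0),('gap',0),('gate_pad',.03),('spool',0),('tin',0),('driver',0),('brush',0)]:
        print(n,t,[(np.round(m['location'],1).tolist(),round(m['confidence'],2),atz(c,m['location'],z)[:2].round(3).tolist()) for m in bot.mark_of(n,t)][:7])
E
```

```text
top [0.3675 0.0304 1.1315] [  8.672    1.1455 -90.6551]
top case [([289.8, 188.7], 0.9, [0.631, 0.118]), ([345.8, 198.6], 0.9, [0.605, -0.013]), ([305.3, 195.4], 0.89, [0.614, 0.082]), ([238.7, 183.4], 0.81, [0.646, 0.239]), ([474.1, 185.1], 0.8, [0.633, -0.314]), ([330.8, 198.7], 0.75, [0.605, 0.022]), ([403.4, 212.1], 0.63, [0.571, -0.147])]
top case_pull [([476.1, 208.6], 0.93, [0.572, -0.307])]
top rack [([315.6, 222.8], 0.68, [0.549, 0.058])]
top gap [([319.4, 196.5], 0.74, [0.611, 0.049]), ([472.0, 187.8], 0.23, [0.626, -0.309])]
top gate_pad [([225.3, 239.8], 0.65, [0.508, 0.262])]
top spool [([431.6, 274.7], 0.62, [0.425, -0.205]), ([331.5, 199.7], 0.56, [0.603, 0.02]), ([474.0, 208.5], 0.53, [0.577, -0.311]), ([305.5, 193.4], 0.51, [0.619, 0.081])]
top tin [([495.7, 253.4], 0.96, [0.472, -0.354])]
top driver [([142.7, 194.9], 0.69, [0.622, 0.467])]
top brush [([127.4, 307.3], 0.84, [0.359, 0.491])]
side [ 0.3781 -0.9197  0.6355] [58.1809  0.9224 -7.8791]
side case [([366.9, 231.5], 0.92, [0.622, 0.08]), ([363.7, 199.9], 0.76, [0.647, 0.23]), ([425.0, 356.1], 0.62, [0.632, -0.319]), ([362.0, 298.5], 0.6, [0.56, -0.156])]
side case_pull [([389.4, 344.3], 0.76, [0.572, -0.311])]
side rack [([293.1, 323.6], 0.6, [0.424, -0.206]), ([332.9, 237.8], 0.58, [0.541, 0.066])]
side gap [([366.9, 230.7], 0.26, [0.623, 0.083])]
side gate_pad [([306.7, 187.5], 0.67, [0.506, 0.264])]
side spool [([295.7, 324.1], 0.8, [0.428, -0.208])]
side tin [([333.3, 388.3], 0.82, [0.471, -0.363])]
side driver [([337.9, 164.2], 0.54, [0.62, 0.455])]
side brush [([251.9, 164.9], 0.61, [0.373, 0.493])]
```

View pics/top0.png

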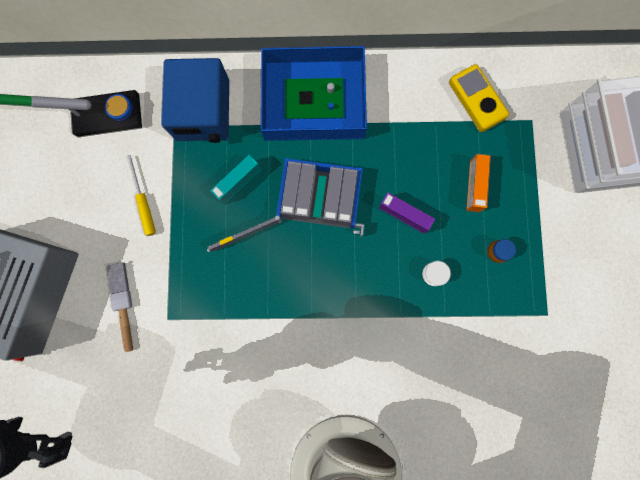

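View pics/side0.png

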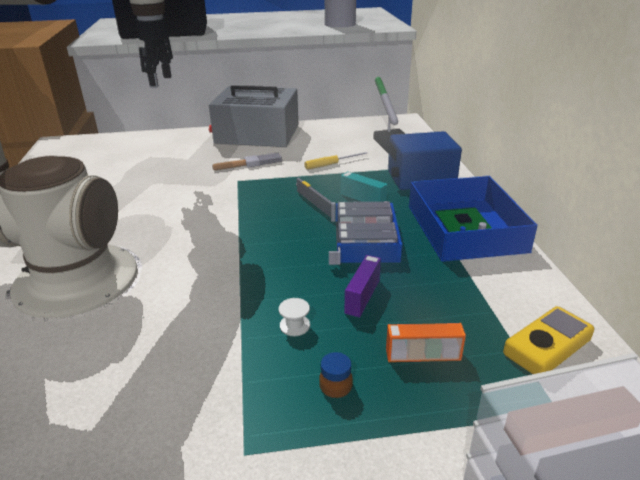

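The top view shows the rack at about (320,193) with its gap in the middle place: a turquoise strip at (320,197), with grey cases at 290, 305, 332 and 347. The gate is open to the left, with its yellow mark at (225,240).

Candidates for the case are orange (480,183), purple (408,212) and turquoise (235,177). The orange one fits: it has an orange spine, clear sides and a white label at its near end (477,208). I'll confirm it in a wrist crop.

```bash
cat >> h.py <<'E'
def go(p,yaw):
    o=bot.get_obs(); M=R.from_euler('xyz',o['tcp_rot'],degrees=True).as_matrix()
    s=M.T@(np.array(p)-o['ee_pos']); t=-((yaw-o['tcp_rot'][2]+180)%360-180)
    print('shift',s.round(4),'turn',np.radians(t).round(4),'t',o['time'])
E
python3 - <<'E'
from h import *
np.set_printoptions(precision=4,suppress=True)
c=cam('wrist'); print(c['T_tool_cam'],c['camera_matrix'])
go([.47,.07,.25],169)
E
```

```text
[[-0.0015  0.9524  0.305   0.078 ]
 [ 1.      0.0011  0.0015 -0.0004]
 [ 0.001   0.305  -0.9524 -0.1422]
 [ 0.      0.      0.      1.    ]] [[346.1571   0.     321.1975]
 [  0.     346.1571 238.4094]
 [  0.       0.       1.    ]]
shift [-0.4322 -0.3525 -0.0187] turn -0.0889 t 1.3
```

```bash
python3 - <<'E'
from h import *
go([.53,.06,.25],169)
E
```

```text
shift [-0.4926 -0.3454 -0.0187] turn -0.0889 t 1.3
```

>>> {"op": "arm_command", "data": {"series": [[-0.038,-0.027,0,0],[-0.076,-0.054,0,0],[-0.114,-0.081,-0.005,0],[-0.152,-0.108,-0.01,0],[-0.19,-0.135,-0.01,0]]}}

```text
time: 1.8
ee_pos: [0.2984, 0.3447, 0.2421]
tcp_rot: [179.9, 0.0, 163.9]
wrist_force: [1.6, 1.1, 1.0]
opening: 0.0855
grasp_force: 0.0
```

>>> {"op": "arm_command", "data": {"series": [[-0.038,-0.027,0,0],[-0.076,-0.054,0,0],[-0.114,-0.081,-0.005,0],[-0.152,-0.108,-0.01,0],[-0.19,-0.135,-0.01,0]]}}

```text
time: 2.3
ee_pos: [0.4438, 0.162, 0.2522]
tcp_rot: [179.9, 0.1, 163.9]
wrist_force: [0.4, 1.5, -0.9]
opening: 0.0853
grasp_force: 0.0
```

>>> {"op": "arm_command", "data": {"series": [[-0.038,-0.026,0,-0.05],[-0.076,-0.052,0,-0.09],[-0.112,-0.075,0,-0.09],[-0.112,-0.075,0,-0.09],[-0.112,-0.075,0,-0.09]]}}

```text
time: 2.8
ee_pos: [0.5297, 0.0599, 0.2508]
tcp_rot: [-180.0, -0.1, 168.9]
wrist_force: [0.2, -0.1, 0.0]
opening: 0.0851
grasp_force: 0.0
```

```bash
python3 - <<'E'
from h import *
np.set_printoptions(precision=4,suppress=True)
o=bot.get_obs();print(o['q'],o['ee_pos'],o['tcp_rot'])
c=cam('wrist');cv2.imwrite('pics/w1.png',c['color'])
import pickle;pickle.dump(c,open('w1.pkl','wb'))
for t,z in [('case',0),('rack',0),('gap',0),('gate_pad',.03)]:
    print(t,[(np.round(m['location'],1).tolist(),round(m['confidence'],2),atz(c,m['location'],z)[:2].round(4).tolist()) for m in bot.mark_of('wrist',t)][:7])
go([.56,-.30,.25],174)
E
```

```text
[ 6.4434  3.1866 10.3679 97.2416  0.0089 17.4946] [0.5297 0.0599 0.2508] [-179.9904   -0.0602  168.9488]
case [([378.3, 261.9], 0.98, [0.619, 0.1122]), ([486.9, 266.8], 0.96, [0.651, 0.2416]), ([274.3, 267.1], 0.82, [0.6013, -0.0138]), ([158.7, 258.3], 0.82, [0.563, -0.1489]), ([54.3, 328.4], 0.8, [0.6298, -0.3148]), ([299.7, 265.1], 0.59, [0.6047, 0.0173]), ([354.8, 261.9], 0.58, [0.6135, 0.0841])]
rack [([321.8, 213.6], 0.84, [0.5465, 0.0563])]
gap [([327.0, 265.3], 0.85, [0.6114, 0.05])]
gate_pad [([511.3, 145.3], 0.75, [0.5067, 0.2597]), ([63.7, 154.7], 0.21, [0.4278, -0.1895])]
shift [-0.0984 -0.3493  0.0017] turn -0.0845 t 3.05
```

View pics/w1.png

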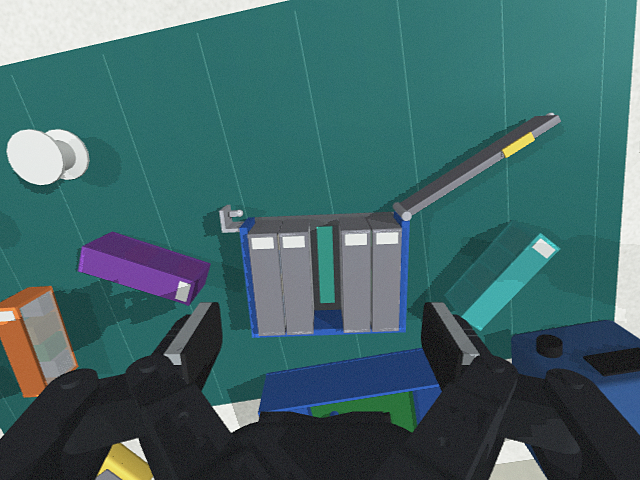

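The wrist view from above the rack shows:
- **Rack:** the four grey cases (266, 294, 354, 384 at row ~280) and the turquoise strip at (326,265) between them.
- **Gate:** open to the right, with its yellow mark at (518,145).
- **Case candidates:** purple (145,268) and turquoise (505,280) are plain blocks. Orange (35,335) has clear sides and a white label, so it is the one meant.

Next I go above the orange case.

>>> {"op": "arm_command", "data": {"series": [[-0.012,-0.044,0,0],[-0.024,-0.088,0,0],[-0.037,-0.132,0,0],[-0.05,-0.176,0,0],[-0.062,-0.22,0,0]]}}

```text
time: 3.55
ee_pos: [0.5486, -0.168, 0.2518]
tcp_rot: [180.0, 0.1, 169.2]
wrist_force: [0.5, 0.4, -0.1]
opening: 0.0856
grasp_force: 0.0
```

>>> {"op": "arm_command", "data": {"series": [[-0.012,-0.044,0,-0.05],[-0.024,-0.088,0,-0.09],[-0.036,-0.13,0,-0.09],[-0.036,-0.13,0,-0.09],[-0.036,-0.13,0,-0.09]]}}

```text
time: 4.05
ee_pos: [0.5593, -0.3016, 0.251]
tcp_rot: [180.0, -0.0, 174.2]
wrist_force: [-0.4, 0.7, -0.8]
opening: 0.0856
grasp_force: 0.0
```

```bash
cat >> h.py <<'E'
def labels(c,roi,z=.055,sat=60,val=170,amin=40):
    x0,y0,x1,y1=roi; h=cv2.cvtColor(c['color'],cv2.COLOR_BGR2HSV)
    m=((h[...,1]<sat)&(h[...,2]>val)).astype(np.uint8); k=np.zeros_like(m); k[y0:y1,x0:x1]=1
    n,_,st,ce=cv2.connectedComponentsWithStats(m*k)
    return [(ce[i],st[i][4],atz(c,ce[i],z)) for i in range(1,n) if st[i][4]>amin]
E
python3 - <<'E'
from h import *
import pickle
np.set_printoptions(precision=4,suppress=True)
w1=pickle.load(open('w1.pkl','rb'))
L=labels(w1,(245,225,405,255))
for l in L: print(*l)
o=bot.get_obs();print(o['q'],o['ee_pos'],o['tcp_rot'])
c=cam('wrist');cv2.imwrite('pics/w2.png',c['color'])
pickle.dump(c,open('w2.pkl','wb'))
for t,z in [('case',0),('case_pull',.0275),('tin',0)]:
    print(t,[(np.round(m['location'],1).tolist(),round(m['confidence'],2),atz(c,m['location'],z)[:2].round(4).tolist()) for m in bot.mark_of('wrist',t)][:7])
cv2.imwrite('pics/w2c.png',cv2.resize(c['color'][130:400,160:480],None,fx=2.4,fy=2.2))
# triangulate pull
a=bot.mark_of('wrist','case_pull')[0]['location']
h=cv2.cvtColor(c['color'],cv2.COLOR_BGR2HSV)
m=((h[...,0]>5)&(h[...,0]<18)&(h[...,1]>150)&(h[...,2]>100)).astype(np.uint8)
print('orange minrect',cv2.minAreaRect(cv2.findNonZero(m)))
E
```

```text
[355.7798 238.5018] 277 [0.5659 0.0879 0.055 ]
[386.2982 237.2691] 275 [0.5706 0.1188 0.055 ]
[292.9487 241.1319] 273 [0.5562 0.0241 0.055 ]
[262.4258 242.6992] 256 [ 0.5518 -0.0071  0.055 ]
[-28.3425  18.0187  27.4647  99.4878   0.0131 -22.5214] [ 0.5593 -0.3016  0.251 ] [179.9719  -0.0335 174.1788]
case [([458.3, 186.4], 0.89, [0.5608, -0.1458]), ([317.1, 255.3], 0.81, [0.6274, -0.3145]), ([317.7, 212.4], 0.33, [0.5745, -0.3081])]
case_pull [([318.3, 214.9], 0.84, [0.5709, -0.3068])]
tin [([262.7, 127.7], 0.58, [0.475, -0.3574])]
orange minrect ((305.26287841796875, 210.35545349121094), (231.78810119628906, 50.547889709472656), 78.29356384277344)
```

View pics/w2c.png

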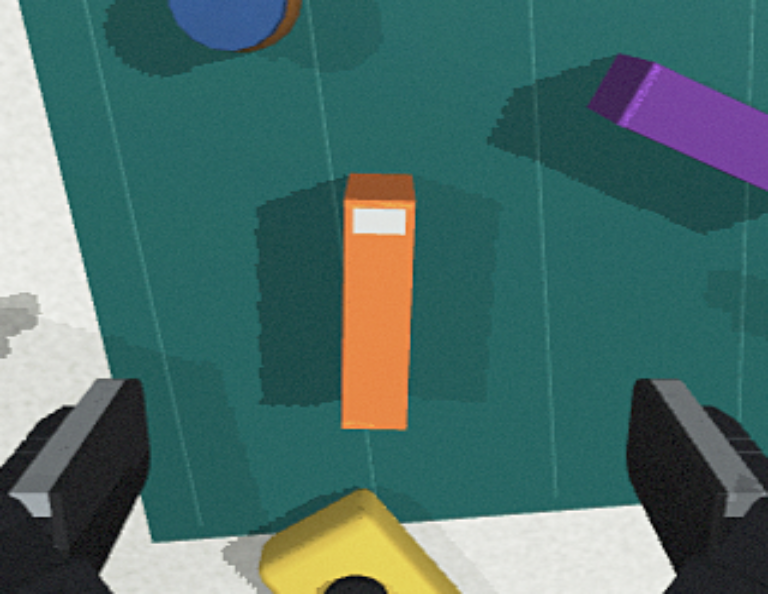

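The crop confirms it: orange spine, white label at the near end at about (318,230) in the full image, and the nose pointing away towards +x. Now the pose from the top-face corners, plus a height check from two views.

```bash
python3 - <<'E'
from h import *
import pickle
np.set_printoptions(precision=4,suppress=True)
w1=pickle.load(open('w1.pkl','rb'));c=pickle.load(open('w2.pkl','rb'))
P=[atz(c,(u/2.4+160,v/2.2+130),.055) for u,v in [(346,200),(413,200),(407,430),(342,430)]]
print(np.array(P)); d=(P[2]+P[3]-P[0]-P[1])/2
print('len',np.linalg.norm(d[:2]),'yaw',np.degrees(np.arctan2(d[1],d[0])),'centre',np.mean(P,0),'wid',np.linalg.norm(P[0]-P[1]),np.linalg.norm(P[2]-P[3]))
l2=labels(c,(300,205,335,250));print(l2)
l1=labels(w1,(0,300,25,330));print(l1)
if l1 and l2: print('label height',tri([ray(c,l2[0][0]),ray(w1,l1[0][0])]))
# grey rack label heights: wrist vs top view rack gap points
print('purple front/ rack top corners via w1')
for u,v in [(249,236),(400,231)]: print(atz(w1,(u,v),.055))
# cases front/top edge model check
y=np.radians(-8.5);ex=np.array([np.cos(y),np.sin(y),0]);ey=np.array([-ex[1],ex[0],0])
lab=np.array([.5611,.0559,.055]); off=(l2[0][2]-(P[0]+P[1])/2)@ex; print('label offset from pull',off)
ro=lab-ex*(off+.005); ro[2]=0; print('rack origin',ro)
for q in [(.005,-.079,.055),(.005,.079,.055),(.125,-.079,.055),(.125,.079,.055),(.133,-.089,.045),(.133,.089,.045),(0,-.089,.045),(0,.089,.045)]:
    print(q,proj(w1,ro+ex*q[0]+ey*q[1]+[0,0,q[2]]))
E
```

```text
[[ 0.5689 -0.3207  0.055 ]
 [ 0.5718 -0.2927  0.055 ]
 [ 0.6914 -0.3067  0.055 ]
 [ 0.6883 -0.3368  0.055 ]]
len 0.12046714938190527 yaw -7.1662370840433764 centre [ 0.6301 -0.3142  0.055 ] wid 0.02817542504503892 0.030201440650169328
[(array([317.582 , 230.0492]), np.int32(244), array([ 0.5798, -0.3083,  0.055 ]))]
[(array([  6.5852, 315.8148]), np.int32(135), array([ 0.58  , -0.3054,  0.055 ]))]
label height [ 0.5808 -0.3084  0.0523]
purple front/ rack top corners via w1
[ 0.5422 -0.0188  0.055 ]
[0.5667 0.1334 0.055 ]
label offset from pull 0.009626103639106775
rack origin [0.5466 0.0581 0.    ]
(0.005, -0.079, 0.055) [246.5516 234.2734]
(0.005, 0.079, 0.055) [401.6001 227.476 ]
(0.125, -0.079, 0.055) [258.4209 336.0194]
(0.125, 0.079, 0.055) [398.975 330.486]
(0.133, -0.089, 0.045) [252.0386 337.3933]
(0.133, 0.089, 0.045) [405.6622 331.3529]
(0, -0.089, 0.045) [238.4681 227.3218]
(0, 0.089, 0.045) [409.2597 219.7795]
```

>>> {"op": "arm_command", "data": {"series": [[-0.0236,-0.004,0.035,0.024],[-0.0236,-0.004,0.075,0.024],[-0.0236,-0.004,0.115,0.024],[-0.0236,-0.004,0.15,0.024],[-0.0236,-0.004,0.15,0.024]]}}

```text
time: 4.8
ee_pos: [0.5802, -0.3057, 0.0961]
tcp_rot: [179.8, -0.4, 172.9]
wrist_force: [-0.9, 0.6, -0.6]
opening: 0.0851
grasp_force: 0.0
```

>>> {"op": "arm_command", "data": {"series": [[0,0,0.025,0],[0,0,0.05,0],[0,0,0.07,0],[0,0,0.084,0],[0,0,0.084,0]]}}

```text
time: 5.3
ee_pos: [0.5823, -0.3074, 0.017]
tcp_rot: [180.0, -0.1, 172.9]
wrist_force: [-0.7, 0.4, 0.6]
opening: 0.0855
grasp_force: 0.0
```

>>> {"op": "arm_command", "data": {"series": [[0,0,0,0],[0,0,0,0],[0,0,0,0],[0,0,0,0],[0,0,0,0]], "hand": 0.02, "grip_force": 40}}

```text
time: 5.8
ee_pos: [0.5829, -0.3082, 0.0183]
tcp_rot: [-180.0, 0.1, 172.8]
wrist_force: [-0.7, 0.7, 5.5]
opening: 0.0299
grasp_force: 40.7
```

>>> {"op": "arm_command", "data": {"series": [[0,0,0,0],[0,0,-0.01,0],[0,0,-0.02,0],[0,0,-0.02,0],[0,0,-0.02,0]]}}

```text
time: 6.3
ee_pos: [0.5826, -0.308, 0.0376]
tcp_rot: [-180.0, 0.0, 172.8]
wrist_force: [0.5, 1.1, -2.3]
opening: 0.0297
grasp_force: 39.8
```

```bash
python3 - <<'E'
from h import *
np.set_printoptions(precision=4,suppress=True)
o=bot.get_obs();print(o)
c=cam('wrist');cv2.imwrite('pics/w3.png',c['color'])
E
```

```text
{'time': 6.3, 'q': array([-27.8671,  20.3519,   6.7433,  76.3628,   0.0008, -20.7164]), 'qd': array([ 0.0939,  0.3943, -0.7721, -0.1088, -0.0145,  0.0128]), 'joint_efforts': array([ -0.0027, -71.0488,  48.5191,  -0.0419,   0.0378,   0.0003]), 'ee_pos': array([ 0.5826, -0.308 ,  0.0376]), 'tcp_rot': array([-179.9906,    0.027 ,  172.8493]), 'wrist_force': array([ 0.5141,  1.0653, -2.3   ]), 'torque': array([-0.0005,  0.1515,  0.0438]), 'grasp_force': 39.81052815914154, 'opening': 0.02965845906047611}
```

View pics/w3.png

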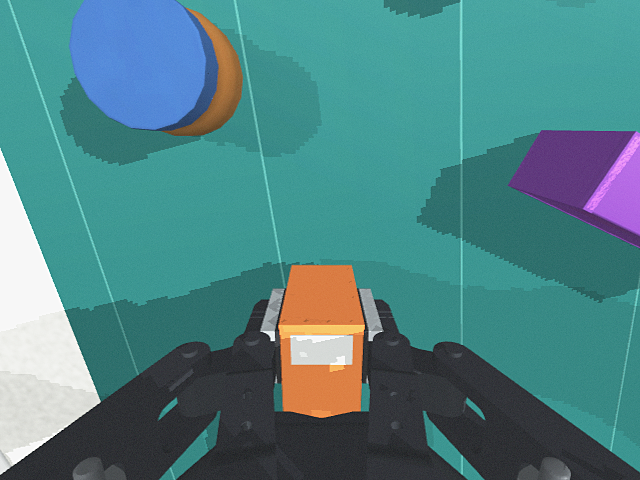

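The orange case is held squarely, with a 29.7 mm opening and the label at (322,348) towards the robot side. I lift it over the look-alike and go to just in front of the gap.

>>> {"op": "arm_command", "data": {"series": [[0,0,-0.03,0],[0,0,-0.06,0],[0.01,0.01,-0.08,0],[0.025,0.04,-0.08,0],[0.045,0.08,-0.08,0]], "hand": 0.02, "grip_force": 60}}

```text
time: 6.85
ee_pos: [0.5476, -0.2233, 0.1172]
tcp_rot: [-180.0, 0.0, 172.7]
wrist_force: [0.8, 1.7, -2.3]
opening: 0.0292
grasp_force: 63.3
```

>>> {"op": "arm_command", "data": {"series": [[0.02,0.037,0,0],[0.04,0.074,0,0],[0.06,0.111,0,0],[0.08,0.148,0,0.012],[0.1,0.186,0,0.023]]}}

```text
time: 7.35
ee_pos: [0.4706, -0.0247, 0.1169]
tcp_rot: [180.0, -0.0, 171.5]
wrist_force: [1.2, 0.6, -1.3]
opening: 0.029
grasp_force: 63.3
```

>>> {"op": "arm_command", "data": {"series": [[0.02,0.036,0,0],[0.036,0.066,0,0],[0.049,0.094,0,0],[0.049,0.094,0,0],[0.049,0.094,0,0]]}}

```text
time: 7.85
ee_pos: [0.4368, 0.0747, 0.1171]
tcp_rot: [-180.0, -0.0, 171.6]
wrist_force: [1.0, -0.5, -2.4]
opening: 0.0294
grasp_force: 63.4
```

```bash
python3 - <<'E'
from h import *
np.set_printoptions(precision=4,suppress=True)
y=np.radians(-8.5);ex=np.array([np.cos(y),np.sin(y),0]);ro=np.array([.5466,.0581,0])
o=bot.get_obs();print(o['q'],o['ee_pos'],o['tcp_rot'],o['opening'])
c=cam('top');cv2.imwrite('pics/t4.png',cv2.resize(c['color'][130:280,240:400],None,fx=5,fy=4))
s=cam('side');cv2.imwrite('pics/s4.png',cv2.resize(s['color'][170:330,250:450],None,fx=4,fy=3.7))
p=ro+ex*-.113; p[2]=.0195; go(p,171.5)
E
```

```text
[  9.7044 -10.4421 -17.371   83.0816  -0.0092  18.0695] [0.4368 0.0747 0.1171] [-179.988    -0.0072  171.6349] 0.02939373681100043
shift [0.0024 0.0008 0.0976] turn 0.0002 t 7.95
```

View pics/s4.png

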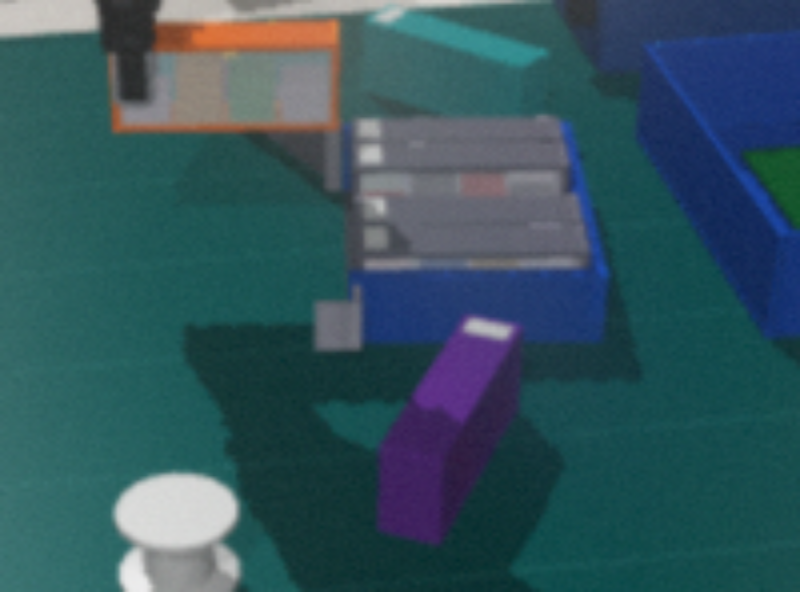

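Side view: the case hangs level (bottom edge (115–340,130) in the crop) in front of the rack, and the row is undisturbed. Lowering to about 2 mm above the bench, then starting the entry slowly.

>>> {"op": "arm_command", "data": {"series": [[0.0024,0.0008,0.03,0],[0.0024,0.0008,0.06,0],[0.0024,0.0008,0.085,0],[0.0024,0.0008,0.0965,0],[0.0024,0.0008,0.0965,0]]}}

```text
time: 8.45
ee_pos: [0.4346, 0.0745, 0.0201]
tcp_rot: [-180.0, -0.1, 171.5]
wrist_force: [-0.6, 0.7, -1.6]
opening: 0.0292
grasp_force: 63.9
```

>>> {"op": "arm_command", "data": {"series": [[-0.004,0,0,0],[-0.008,0,0,0],[-0.012,0,0,0],[-0.016,0,0,0],[-0.019,0,0,0]]}}

```text
time: 8.95
ee_pos: [0.4542, 0.0725, 0.021]
tcp_rot: [180.0, 0.0, 171.5]
wrist_force: [-0.2, -0.4, -2.4]
opening: 0.0292
grasp_force: 63.9
```

```bash
python3 - <<'E'
from h import *
np.set_printoptions(precision=4,suppress=True)
o=bot.get_obs();print(o['ee_pos'],o['tcp_rot'],o['wrist_force'])
c=cam('top');cv2.imwrite('pics/t5.png',cv2.resize(c['color'][150:260,250:390],None,fx=5.7,fy=5.4,interpolation=cv2.INTER_CUBIC))
E
```

```text
[0.4542 0.0725 0.021 ] [179.9938   0.0181 171.5254] [-0.1857 -0.439  -2.3677]
```

View pics/t5.png

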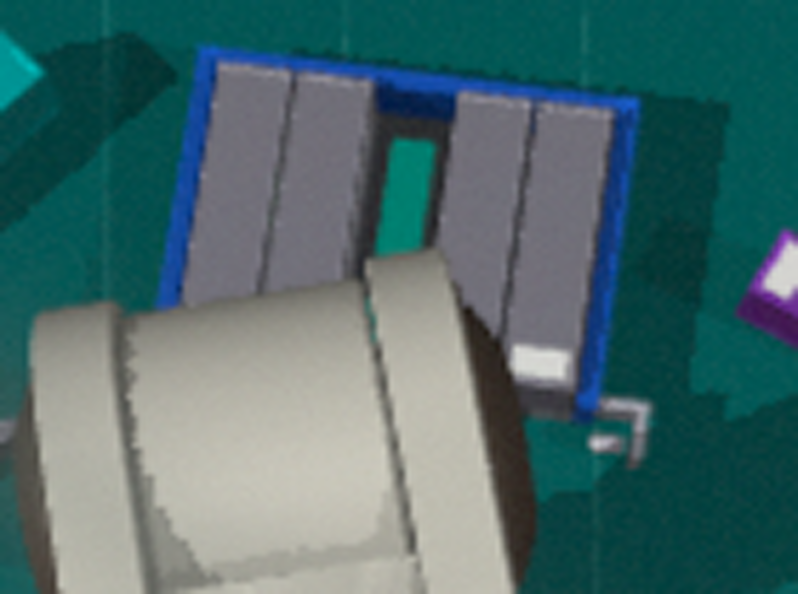

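The arm hides the case, but there is no contact force and by the pose the nose is about 9 mm between the neighbours. Sliding on in.

>>> {"op": "arm_command", "data": {"series": [[-0.008,0,0,0],[-0.016,0,0,0],[-0.024,0,0,0],[-0.032,0,0,0],[-0.04,0,0,0]]}}

```text
time: 9.5
ee_pos: [0.4939, 0.0665, 0.0207]
tcp_rot: [-180.0, -0.0, 171.5]
wrist_force: [0.1, -0.3, -2.9]
opening: 0.0291
grasp_force: 63.9
```

>>> {"op": "arm_command", "data": {"series": [[-0.008,0,0,0],[-0.016,0,0,0],[-0.024,0,0,0],[-0.032,0,0,0],[-0.038,0,0.001,0]]}}

```text
time: 10.0
ee_pos: [0.5316, 0.061, 0.0198]
tcp_rot: [180.0, 0.0, 171.5]
wrist_force: [1.1, 0.2, -2.5]
opening: 0.0296
grasp_force: 63.9
```

>>> {"op": "arm_command", "data": {"series": [[0,0,0.0015,0],[0,0,0.0015,0],[0,0,0.0015,0],[0,0,0.0015,0],[0,0,0.0015,0]]}}

```text
time: 10.5
ee_pos: [0.5305, 0.0611, 0.0183]
tcp_rot: [-180.0, -0.0, 171.5]
wrist_force: [-0.1, -0.6, -1.9]
opening: 0.0292
grasp_force: 64.2
```

>>> {"op": "arm_command", "data": {"series": [[0,0,0.0015,0],[0,0,0.0015,0],[0,0,0.0015,0],[0,0,0.0015,0],[0,0,0.0015,0]], "hand": 0.06}}

```text
time: 11.0
ee_pos: [0.5308, 0.0611, 0.0169]
tcp_rot: [180.0, 0.0, 171.5]
wrist_force: [0.3, -0.1, -0.5]
opening: 0.06
grasp_force: 0.0
```

>>> {"op": "arm_command", "data": {"series": [[0.002,0,0,0],[0.02,0,0,0],[0.04,0,0,0],[0.055,0,-0.003,0],[0.055,0,-0.003,0]]}}

```text
time: 11.5
ee_pos: [0.4752, 0.0694, 0.0201]
tcp_rot: [180.0, -0.0, 171.6]
wrist_force: [0.8, 0.6, 0.6]
opening: 0.0602
grasp_force: 0.0
```

>>> {"op": "arm_command", "data": {"series": [[0,0,0,0],[0,0,0,0],[0,0,0,0],[0,0,0,0],[0,0,0,0]], "hand": 0.0, "grip_force": 40}}

```text
time: 12.0
ee_pos: [0.4765, 0.0691, 0.0196]
tcp_rot: [-180.0, -0.0, 171.5]
wrist_force: [-0.3, 0.5, -0.1]
opening: 0.0003
grasp_force: 0.0
```

```bash
python3 - <<'E'
from h import *
np.set_printoptions(precision=4,suppress=True)
o=bot.get_obs();print(o['ee_pos'],o['tcp_rot'],o['wrist_force'],o['opening'])
c=cam('wrist');cv2.imwrite('pics/w6.png',c['color'])
s=cam('side'); print([(m['location'],m['confidence'],atz(s,m['location'],.0275)) for m in bot.mark_of('side','case_pull')][:2])
E
```

```text
[0.4765 0.0691 0.0196] [-179.9944   -0.0162  171.5251] [-0.2895  0.4726 -0.1231] 0.00033500599764932376
[([322.8, 231.7], 0.69, array([0.516 , 0.0513, 0.0275]))]
```

View pics/w6.png

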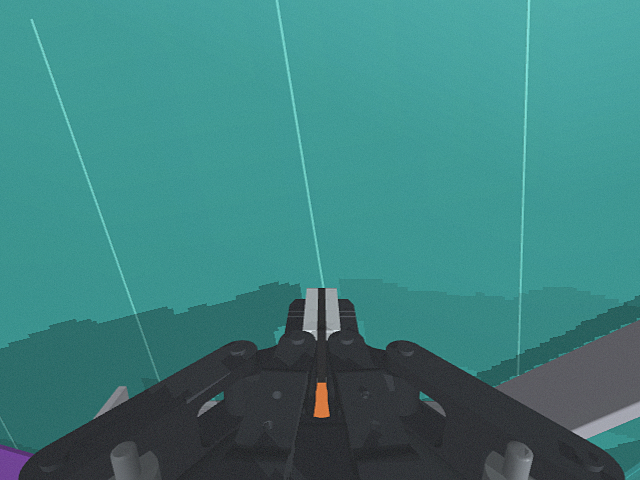

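Fingers are closed behind the case's pull end (orange visible at (322,400)), and the side view puts that end at rack x ≈ −29 mm as expected. Pushing it home.

>>> {"op": "arm_command", "data": {"series": [[-0.015,0,0,0],[-0.028,0,0,0],[-0.036,0,0,0],[-0.044,0,0,0],[-0.05,0,0,0]]}}

```text
time: 12.65
ee_pos: [0.5262, 0.0617, 0.0196]
tcp_rot: [-180.0, -0.0, 171.5]
wrist_force: [-2.4, 0.3, 1.9]
opening: -0.0003
grasp_force: 1.0
```

>>> {"op": "arm_command", "data": {"series": [[-0.002,0,0,0],[-0.004,0,0,0],[-0.006,0,0,0],[-0.008,0,0,0],[-0.01,0,0,0]]}}

```text
time: 13.15
ee_pos: [0.5358, 0.0603, 0.0197]
tcp_rot: [-180.0, -0.0, 171.5]
wrist_force: [-0.5, 1.1, -0.8]
opening: -0.0001
grasp_force: 0.4
```

>>> {"op": "arm_command", "data": {"series": [[-0.001,0,0,0],[-0.002,0,0,0],[-0.002,0,0,0],[-0.002,0,0,0],[-0.002,0,0,0]]}}

```text
time: 13.65
ee_pos: [0.5378, 0.06, 0.0199]
tcp_rot: [180.0, 0.0, 171.5]
wrist_force: [-1.1, -0.3, -0.1]
opening: 0.0
grasp_force: 0.0
```

>>> {"op": "arm_command", "data": {"series": [[-0.0006,0,0,0],[-0.0012,0,0,0],[-0.0018,0,0,0],[-0.0024,0,0,0],[-0.0024,0,0,0]]}}

```text
time: 14.15
ee_pos: [0.5402, 0.0597, 0.0198]
tcp_rot: [180.0, 0.0, 171.5]
wrist_force: [-1.8, 0.1, 0.4]
opening: -0.0001
grasp_force: 0.7
```

>>> {"op": "arm_command", "data": {"series": [[-0.0005,0,0,0],[-0.001,0,0,0],[-0.0015,0,0,0],[-0.002,0,0,0],[-0.002,0,0,0]]}}

```text
time: 14.65
ee_pos: [0.5414, 0.0595, 0.0198]
tcp_rot: [-180.0, -0.1, 171.5]
wrist_force: [-6.3, 1.0, 3.8]
opening: -0.0
grasp_force: 3.2
```

>>> {"op": "arm_command", "data": {"series": [[-0.0005,0,0,0],[-0.001,0,0,0],[-0.001,0,0,0],[-0.001,0,0,0],[-0.001,0,0,0]]}}

```text
time: 15.15
ee_pos: [0.5414, 0.0595, 0.0198]
tcp_rot: [-180.0, -0.2, 171.6]
wrist_force: [-11.4, 1.7, 7.9]
opening: 0.0001
grasp_force: 6.1
```

Stiff stop at 11 N: it is home. I back off, rise and check.

>>> {"op": "arm_command", "data": {"series": [[0.01,0,0,0],[0.03,0,0,0],[0.03,0,-0.04,0],[0.03,0,-0.085,0],[0.03,0,-0.13,0]]}}

```text
time: 15.65
ee_pos: [0.5128, 0.0636, 0.1511]
tcp_rot: [-180.0, 0.0, 171.5]
wrist_force: [0.9, -0.2, 0.0]
opening: 0.0001
grasp_force: 0.0
```

>>> {"op": "arm_command", "data": {"series": [[0,0,-0.04,0],[0,0,-0.08,0],[0,0,-0.1,0],[0,0,-0.1,0],[0,0,-0.1,0]]}}

```text
time: 16.15
ee_pos: [0.5135, 0.0637, 0.2495]
tcp_rot: [180.0, 0.0, 171.5]
wrist_force: [-0.1, 0.9, -0.2]
opening: 0.0002
grasp_force: 0.0
```

```bash
python3 - <<'E'
from h import *
np.set_printoptions(precision=4,suppress=True)
o=bot.get_obs();print(o['ee_pos'],o['tcp_rot'],o['time'])
c=cam('wrist');cv2.imwrite('pics/w7.png',c['color'])
y=np.radians(-8.5);ex=np.array([np.cos(y),np.sin(y),0]);ey=np.array([-ex[1],ex[0],0]);ro=np.array([.5466,.0581,0])
p=proj(c,ro+ex*.015+[0,0,.055]).astype(int);print(p)
for l in labels(c,(p[0]-85,p[1]-25,p[0]+85,p[1]+25)): print(l[0],l[1],(l[2]-ro)@ex,(l[2]-ro)@ey)
for m in bot.mark_of('wrist','gate_pad')[:2]: P=atz(c,m['location'],.03); print(m,P,(P-ro)@ex,(P-ro)@ey)
E
```

```text
[0.5135 0.0637 0.2495] [179.9962   0.0427 171.5273] 16.15
[321 255]
[402.6596 235.    ] 47 -0.0072318742799300445 0.08261105675330932
[352.1394 255.7012] 251 0.015224297604350028 0.03178260348177004
[259.7266 255.5586] 256 0.015001479104939732 -0.06413914517517878
[290.6627 255.7183] 252 0.015200070631026665 -0.03202928886431855
[321. 256.] 231 0.015533583841946998 -0.0005370757040387732
[383.3682 255.9498] 239 0.015521638291101722 0.06420386517923024
{'location': [506.5, 169.5], 'confidence': 0.55} [0.5055 0.2571 0.03  ] -0.07008724895637294 0.19074620236022452
```

View pics/w7.png

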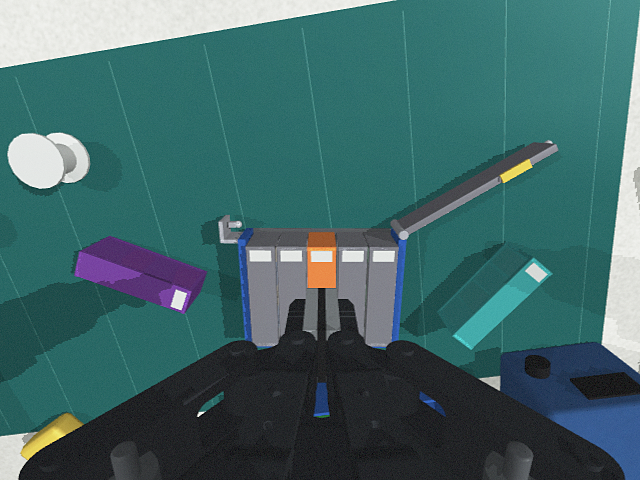

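The case stands home between the grey ones at (321,256). All five labels are in line at rack x = 15.0–15.5 mm, y = −0.5 mm for orange, and the neighbours sit at ±32 and ±64. The gate is open with its yellow mark at (516,171). Planning the gate sweep.

```bash
python3 - <<'E'
from h import *
import pickle
np.set_printoptions(precision=4,suppress=True)
c=cam('wrist')
y=np.radians(-8.5);ex=np.array([np.cos(y),np.sin(y),0]);ey=np.array([-ex[1],ex[0],0]);ro=np.array([.5466,.0581,0])
r=lambda px,z:[round(float((atz(c,px,z)-ro)@e),4) for e in (ex,ey)]
m=r((516,171),.045);print('mark',m,'a',np.arctan2(-(m[0]+.006),-(m[1]-.085)),'r',np.hypot(m[0]+.006,m[1]-.085))
print('turq corners',r((525,258),.055),r((552,272),.055))
def P(a,ex_=0):
    s,k=np.sin(a),np.cos(a);h=.011*abs(k)+.0145*abs(s)+.004+ex_
    return np.array([-.006-.125*s-k*h,.085-.125*k+s*h])
st=P(2.6,.014); w=ro+ex*st[0]+ey*st[1]; w[2]=.25; print('start',st); go(w,171.5)
A=np.r_[np.arange(2.5,0.05,-.1),.05,0]
Q=[st]+[P(a) for a in A]
for i in range(0,len(A),5):
    print([round(a,2) for a in A[i:i+5]],[[round(float(-(q-Q[i])[0]),3),round(float((q-Q[i])[1]),3)] for q in Q[i+1:i+6]])
E
```

```text
mark [-0.0715, 0.1916] a 2.590618370505803 r 0.12511518692788656
turq corners [0.0164, 0.2104] [0.0321, 0.2415]
start [-0.0405  0.2101]
shift [ 0.0063  0.2097 -0.0018] turn 0.0005 t 16.3
[np.float64(2.5), np.float64(2.4), np.float64(2.3), np.float64(2.2), np.float64(2.1)] [[0.023, -0.012], [0.034, -0.018], [0.044, -0.025], [0.053, -0.034], [0.062, -0.043]]
[np.float64(2.0), np.float64(1.9), np.float64(1.8), np.float64(1.7), np.float64(1.6)] [[0.008, -0.01], [0.015, -0.022], [0.02, -0.034], [0.025, -0.046], [0.028, -0.06]]
[np.float64(1.5), np.float64(1.4), np.float64(1.3), np.float64(1.2), np.float64(1.1)] [[0.002, -0.012], [0.002, -0.024], [0.002, -0.036], [-0.0, -0.048], [-0.003, -0.06]]
[np.float64(1.0), np.float64(0.9), np.float64(0.8), np.float64(0.7), np.float64(0.6)] [[-0.004, -0.012], [-0.01, -0.023], [-0.016, -0.034], [-0.024, -0.044], [-0.033, -0.054]]
[np.float64(0.5), np.float64(0.4), np.float64(0.3), np.float64(0.2), np.float64(0.1)] [[-0.01, -0.009], [-0.021, -0.016], [-0.033, -0.023], [-0.046, -0.028], [-0.059, -0.032]]
[np.float64(0.05), np.float64(0.0)] [[-0.007, -0.001], [-0.014, -0.002]]
```

>>> {"op": "arm_command", "data": {"series": [[0.0015,0.042,0,0],[0.003,0.084,0,0],[0.0045,0.126,0,0],[0.006,0.168,0,0],[0.006,0.21,0,0]]}}

```text
time: 16.8
ee_pos: [0.5379, 0.2738, 0.2487]
tcp_rot: [-179.9, -0.1, 171.5]
wrist_force: [1.0, -0.3, -1.0]
opening: -0.0005
grasp_force: 0.0
```

>>> {"op": "arm_command", "data": {"series": [[0,0,0.02,0],[0,0,0.065,0],[0,0,0.11,0],[0,0,0.15,0],[0,0,0.15,0]]}}

```text
time: 17.3
ee_pos: [0.5348, 0.2705, 0.0926]
tcp_rot: [-179.6, -0.5, 171.5]
wrist_force: [0.3, 0.2, -0.3]
opening: -0.0001
grasp_force: 0.0
```

>>> {"op": "arm_command", "data": {"series": [[0,0,0.02,0],[0,0,0.04,0],[0,0,0.06,0],[0,0,0.072,0],[0,0,0.072,0]]}}

```text
time: 17.8
ee_pos: [0.538, 0.272, 0.0273]
tcp_rot: [-179.9, -0.1, 171.5]
wrist_force: [-0.4, 0.8, -0.1]
opening: -0.0001
grasp_force: 0.0
```

>>> {"op": "arm_command", "data": {"series": [[0.011,-0.006,0,0],[0.023,-0.012,0,0],[0.034,-0.018,0,0],[0.044,-0.025,0,0],[0.053,-0.034,0,0]]}}

```text
time: 18.3
ee_pos: [0.4814, 0.2468, 0.0299]
tcp_rot: [179.9, 0.1, 171.5]
wrist_force: [0.3, 0.1, 0.8]
opening: -0.0
grasp_force: 0.2
```

>>> {"op": "arm_command", "data": {"series": [[0.009,-0.009,0,0],[0.017,-0.02,0,0],[0.024,-0.031,0,0],[0.029,-0.043,0,0],[0.034,-0.055,0,0]]}}

```text
time: 18.8
ee_pos: [0.4391, 0.1964, 0.0285]
tcp_rot: [180.0, 0.1, 171.5]
wrist_force: [1.3, 0.1, -0.0]
opening: -0.0004
grasp_force: 0.2
```

>>> {"op": "arm_command", "data": {"series": [[0.003,-0.014,0,0],[0.005,-0.026,0,0],[0.005,-0.038,0,0],[0.005,-0.05,0,0],[0.003,-0.062,0,0]]}}

```text
time: 19.3
ee_pos: [0.427, 0.1351, 0.0278]
tcp_rot: [180.0, -0.0, 171.5]
wrist_force: [-0.6, 1.2, -0.3]
opening: -0.0001
grasp_force: 0.2
```

>>> {"op": "arm_command", "data": {"series": [[-0.003,-0.012,0,0],[-0.007,-0.024,0,0],[-0.013,-0.035,0,0],[-0.019,-0.046,0,0],[-0.027,-0.056,0,0]]}}

```text
time: 19.8
ee_pos: [0.4459, 0.0757, 0.0277]
tcp_rot: [-180.0, -0.0, 171.5]
wrist_force: [0.5, 0.7, -0.0]
opening: 0.0005
grasp_force: 0.2
```

```bash
python3 - <<'E'
from h import *
o=bot.get_obs();print(o['time'],o['ee_pos'],o['wrist_force'])
s=cam('top');cv2.imwrite('pics/t8.png',cv2.resize(s['color'][140:290,200:400],None,fx=4,fy=4))
for n in ['top','side']:
    if n=='side': s=cam(n)
    for m in bot.mark_of(n,'gate_pad')[:2]: P=atz(s,m['location'],.03)-[.5466,.0581,0]; print(n,m['confidence'],P[0]*.989-P[1]*.148,P[0]*.148+P[1]*.989)
E
```

```text
19.8 [0.44594593 0.07573958 0.02774741] [ 0.47611772  0.7424139  -0.04858113]
side 0.63 -0.004418427178659115 -0.04926468033527532
```

View pics/t8.png

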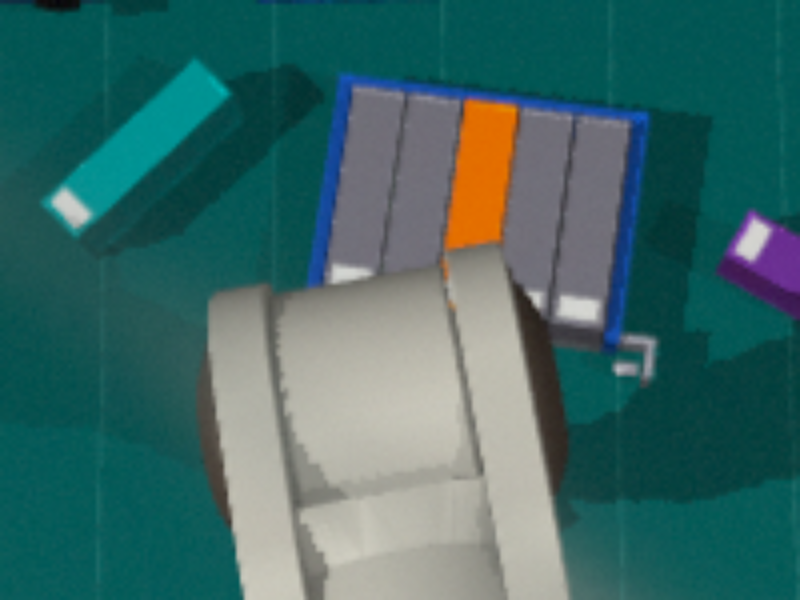

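The gate has left its open position and is now hidden under the arm. The case and row are in place. Continuing the sweep.

>>> {"op": "arm_command", "data": {"series": [[-0.009,-0.01,0,0],[-0.019,-0.019,0,0],[-0.03,-0.026,0,0],[-0.042,-0.033,0,0],[-0.055,-0.038,0,0]]}}

```text
time: 20.5
ee_pos: [0.4954, 0.0302, 0.0277]
tcp_rot: [-180.0, -0.0, 171.5]
wrist_force: [-0.1, 0.3, 0.8]
opening: -0.0002
grasp_force: 0.2
```

>>> {"op": "arm_command", "data": {"series": [[-0.007,-0.002,0,0],[-0.013,-0.004,0,0],[-0.017,-0.005,0,0],[-0.021,-0.005,0,0],[-0.024,-0.006,0,0]]}}

```text
time: 21.0
ee_pos: [0.5163, 0.0221, 0.0275]
tcp_rot: [180.0, -0.1, 171.6]
wrist_force: [-2.1, 1.9, 0.6]
opening: -0.0003
grasp_force: 1.1
```

>>> {"op": "arm_command", "data": {"series": [[-0.001,0,0,0],[-0.002,0,0,0],[-0.003,0,0,0],[-0.004,0,0,0],[-0.004,0,0,0]]}}

```text
time: 21.5
ee_pos: [0.5206, 0.0212, 0.0278]
tcp_rot: [180.0, -0.1, 171.5]
wrist_force: [-3.3, 1.8, 2.1]
opening: 0.0
grasp_force: 2.4
```

>>> {"op": "arm_command", "data": {"series": [[-0.001,0,0,0],[-0.002,0,0,0],[-0.003,0,0,0],[-0.003,0,0,0],[-0.003,0,0,0]]}}

```text
time: 22.0
ee_pos: [0.5209, 0.0211, 0.0277]
tcp_rot: [180.0, -0.4, 171.6]
wrist_force: [-19.3, 3.1, 12.4]
opening: -0.0002
grasp_force: 9.8
```

Stiff at 19 N, with the finger exactly where the shut gate's outer face should be. Backing off and checking.

>>> {"op": "arm_command", "data": {"series": [[0.01,0,0,0],[0.03,0,0,0],[0.045,0,-0.02,0],[0.045,0,-0.06,0],[0.045,0,-0.1,0]]}}

```text
time: 22.5
ee_pos: [0.4788, 0.0273, 0.1287]
tcp_rot: [-180.0, -0.0, 171.5]
wrist_force: [1.6, -0.5, 0.8]
opening: -0.0004
grasp_force: 0.0
```

>>> {"op": "arm_command", "data": {"series": [[0,0.01,-0.04,0],[0,0.025,-0.08,0],[0,0.04,-0.11,0],[0,0.04,-0.12,0],[0,0.04,-0.12,0]]}}

```text
time: 23.0
ee_pos: [0.4861, 0.067, 0.249]
tcp_rot: [180.0, 0.1, 171.6]
wrist_force: [-0.4, -0.5, -0.4]
opening: -0.0003
grasp_force: 0.0
```

```bash
python3 - <<'E'
from h import *
np.set_printoptions(precision=4,suppress=True)
o=bot.get_obs();print(o['ee_pos'],o['time'])
c=cam('wrist');cv2.imwrite('pics/w9.png',c['color'][100:380,180:480].repeat(2,0).repeat(2,1))
y=np.radians(-8.5);ex=np.array([np.cos(y),np.sin(y),0]);ey=np.array([-ex[1],ex[0],0]);ro=np.array([.5466,.0581,0])
p=proj(c,ro+ex*.015+[0,0,.055]).astype(int)
for l in labels(c,(p[0]-85,p[1]-25,p[0]+85,p[1]+25)): print(l[1],(l[2]-ro)@ex,(l[2]-ro)@ey)
for q in [(-.01,.08,.045),(-.01,-.08,.045),(-.002,-.08,.045)]:print(q,(proj(c,ro+ex*q[0]+ey*q[1]+[0,0,q[2]])-[180,100])*2)
E
```

```text
[0.4861 0.067  0.249 ] 23.0
57 -0.00796039909868828 0.08335956728942755
226 0.014860365517929044 -0.06374250052913367
245 0.014976787226152833 0.06369419561768926
230 0.015280688364395483 -0.031919209014857626
234 0.015274457872547722 0.03184073730088846
210 0.015885299793117248 -0.00013540838453121473
(-0.01, 0.08, 0.045) [434.3574 308.6611]
(-0.01, -0.08, 0.045) [134.1669 308.6641]
(-0.002, -0.08, 0.045) [135.1505 322.6405]
```

View pics/w9.png

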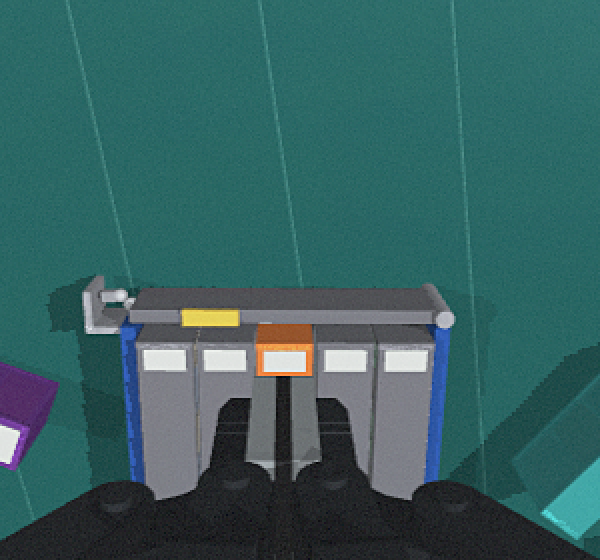

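The gate lies flat across the front: its top edge runs parallel from (130,309) to (440,309), matching the predicted outer edge at row 308.7, past the catch ball at (125,298). The case and its neighbours are in line. Handing in.

```bash
python3 -c "
from workcell import bot
print(bot.job_done())"
```

```text
the job is handed in; nothing more can be done
None
```

I put the orange case fully home in the middle place, label end out and level with its neighbours, then shut the gate past its catch and handed the job in at about 23 s; the hand-in gave no verdict.

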